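# Dim the lamp and slide the filter carriage to its click

## Task

Get the filter lamp unit ready for a reading: first dim the lamp by sliding the dimmer grip along its slot until it is in line with the small steel pointer beside it. Then take the filter carriage by its upright handle and slide it along its rail towards the other end until you feel its ball detent drop into the notch, without running it into the far stop. Finish while still gripping the handle, with the carriage resting in the notch; leave the dimmer where you set it and do not disturb the bottle, tip rack and beaker.

Things in the scene. Friction and masses are not known exactly. Their poses are not given: they have to be found in the camera images.
- unit: White flat box fixed to the bench, 220 (x) by 340 mm (y), level top 55 mm above the bench. Origin: centre of its underside. x points from the dimmer row (at x = -55 mm) to the filter rail row (at x = +44 mm); y runs along both tracks; z up. Place and yaw vary. End stops 10 mm high stand on the top at the rail's ends (x = 19 to 69 mm, y = +-103 to 111 mm).
- fader_grip (a point): Dimmer grip: black upright block on the slot nearer the robot, 24 mm across the track (unit x), 14 mm along the track (unit y), 32 mm high from the unit's top, a thin white line along its middle. The point is its centre, half-way up (16 mm above and below).
- fader (a joint): Dimmer travel in m, 0 to 0.10, grows towards the unit's +y; the grip's centre lies at unit y = -50 mm + travel. It starts near the +y end and takes a few N to slide; stays where it is left.
- pointer_tip (a point): Tip of a small steel pointer plate, 4 mm high, on the unit's top between the two rows; its corner points across at the dimmer slot, about 7 mm clear of the grip's side. The point lies 2 mm above the unit's top; axes as the unit's. Its place along the slot varies. The dimmer is set when the middle of its grip has the same unit y as this tip.
- handle (a point): Centre of the filter carriage's handle: black upright block, 26 mm across the rail (unit x), 16 mm along it (unit y), 36 mm high, on an aluminium plate 60 mm long (y) with an amber filter on its far side. The point is 30 mm above the unit's top; the handle's top is 18 mm higher and the plate's top 18 mm lower.
- carriage (a joint): Carriage travel in m, 0 to 0.12 (far stop), grows to unit +y; starts near 0; handle at unit y = -60 mm + travel. Slides at about 5 N. The notch is unmarked, between 0.045 and 0.095: over the last 5 mm the ball draws the carriage in and the push needed falls by about 6 N; then some 2 mm of free play either side of the middle; pushing on out takes about 15 N. It can be entered from either side.
- ball (a joint): Spring ball of the detent, hidden inside the unit under the carriage: how far it stands out, in m. About 0.0025 while it runs on the flat, about 0.0046 when it rests in the notch; single readings are too noisy to tell, so average many.
- bottle: Bystander: closed bottle, 60 mm across, 120 mm high. Origin: centre of its underside. Leave alone.
- tip_rack: Bystander: yellow pipette tip rack, 85 by 120 mm, 48 mm high. Origin: centre of its underside. Leave alone.
- beaker: Bystander: glass beaker, 64 mm across, 80 mm high. Origin: centre of its underside. Leave alone.

How it is judged:
On the way, in this order (a step that is already met when the one before it is completed fails the run):
1. the dimmer grip is in line with the pointer (within 4 mm) and still (y of fader_grip in the frame of pointer_tip between -0.004 and 0.004 m and velocity of joint fader between -0.01 and 0.01 m/s), for 0.3 s.
2. the carriage's ball sits in the notch with the fingers on the carriage (value of joint ball above 0.0036 m and velocity of joint carriage between -0.01 and 0.01 m/s and contact force between the fingers and carriage above 2 N), for 0.3 s.
At the end, for the whole second after the job is handed in: The program has ended with the fingers still bearing on the carriage (more than 2 N), the carriage still, its detent ball sunk into the notch (standing out more than 3.6 mm, which allows about 2.5 mm to either side of the notch's middle), and the dimmer grip within 4 mm of the pointer (all of step 2 and y of fader_grip in the frame of pointer_tip between -0.004 and 0.004 m); the arm keeps its last pose, push and grip.
It fails at once if the bottle is pushed away (more than 30 mm) or tipped (distance of bottle from where it was at the start of the episode above 0.03 m or angle between bottle's own z axis and vertical above 0.4 rad).
It fails at once if the tip rack is pushed away (more than 30 mm) or tipped (distance of tip_rack from where it was at the start of the episode above 0.03 m or angle between tip_rack's own z axis and vertical above 0.4 rad).
It fails at once if the beaker is pushed away (more than 30 mm) or tipped (distance of beaker from where it was at the start of the episode above 0.03 m or angle between beaker's own z axis and vertical above 0.4 rad).
It fails at once if the carriage is run into the far stop (travel beyond 0.118) (value of joint carriage above 0.118 m).
It also fails if it takes over 58 s, if anything falls off the work surface, if the arm or the gripper's body presses on something with over 40 N, if the wrist force passes 120 N, or if a joint passes its speed limit or range.

## Robot

A 7-joint arm with a two-finger parallel gripper is mounted at the origin on the work surface. World frame = base frame: x ahead of the robot, y to its left, z up, the work surface at z = 0. Lengths are in m, angles in rad, forces in N, time in s.
With the tool pointing down it reaches from about 0.425 to 0.875 m from the base axis. Payload 9.9 kg.
Tool frame: the origin (TCP) lies at the very end of the fingers, on their centre line; the grasp point (between the pads) lies 19 mm behind it; z points along the fingers, y is the line along which they close (so a half turn about z gives the same grasp; the last joint's range is limited). The gripper opens to 85 mm and grips with 20 to 120 N. Pads are 22 mm wide; open, the fingers measure 114 mm over their backs; the gripper's body (76 mm by 85 mm) begins 54 mm behind the grasp point. The pads swing forward as they close: fully open they stand 13 mm farther back than shut.
Start: joints at [-1.393, 0.576, 0.025, 1.437, -0.015, 1.129, -0.057], TCP at [0.175, 0.652, 0.231] pointing down, gripper open.
Joint ranges: [-2.76, 2.76], [-0.34, 2.15], [-1.52, 1.57], [0.19, 2.46], [-1.09, 4.23], [0.17, 1.99], [-2.82, 2.82]. Speed limits (rad/s): [2.22, 2.22, 3.01, 3.01, 3.14, 3.14, 3.14].

## Interface

Orientations are given as a unit quaternion [w, x, y, z].
In Python, from cell import observe, vision, ctrl, nets gives the robot as it stands.
- The arm moves only by the tool step_arm, never from a script. Its argument "deltas" is a list of rows, each an object of numbers: "x", "y", "z": the shift along the tool's x, y, z in mm; "rx", "ry", "rz": the turn, a rotation vector about the tool's x, y, z in rad. A call has exactly 10 rows; each row shifts and turns the commanded pose from where the row before left it, along the tool's axes as they then stand; what a row does not reach is not made up. A row lasts 1/10 s, in which the tool goes at most 50 mm and 8.59 degrees, less where a joint would pass 70% of its speed; a pose out of reach is approached as far as the arm can. A call with a gripper value outside its range is refused whole. "claw" is the opening, from 0 (shut) to 1 (fully open), set as the call begins (left out, the last holds). The fingers move at their own pace and stop on an object; "force" is the grip in N (left out, the last holds). Time passes only in rows, so rows that do not move let the fingers close, or fill a call up. It gives the time, the measured TCP pose, the force, the opening and the grip force at its end, in the units of the state.
- observe(): the state, without advancing time (a new reading comes with each control period).
- vision.snapshot(name): name is "side" or "top"; returns a dict with "image" (400x640x3 uint8, red, green, blue), "range_z" (400x640 float32, m along the optical axis (not along the pixel's ray), 0 where there is no reading), "mtx" (3x3 intrinsics, pixels), "cam_to_world" (4x4, takes a point from camera to world coordinates). Camera axes: x right, y down, z forward; pixel columns grow to the right and rows downward; lengths in m; the calibration is good to about 2 mm. A picture is of the moment at which its call begins.
- ctrl.job_done(): hands the job in; it is judged then, once.
Trained networks look in a picture, given as the dict that the camera call returned (one of the last four; its "shot" number tells which), for a name from the list of things; names that differ only in an ending like _2 or _b are one class to them, and where a whole thing is asked for, a point or a joint stands for the part that bears it (a point fixed in the world has none). Each returns a list of dicts, best first, with "conf" (0 to 1); they miss things now and then, are a little off and sometimes report something else, mostly with a low value. They report only what shows in the picture. A call takes as long as a camera call.
- nets.recognise(picture, query): "bbox" ([centre column, centre row, width, height] in pixels, round what is visible of it).
- nets.silhouettes(picture, query): "mask" (400x640 bool, what is visible of it) and "bbox" ([centre column, centre row, width, height] in pixels, round what is visible of it).
The state is a dict: "time_s": time; "joint_pos": joint angles; "dq": joint speeds; "joint_efforts": joint torques, N m; "ee_pos": TCP position; "tool_rot": TCP orientation; "wrist_force": force on the tool from outside, world axes, zero at the start; "torque": the same for the moment, N m; "grip_width": finger opening in m; "grip_force": force on a finger pad.
Only numpy, scipy, OpenCV 4.12 (cv2) and the standard library are available. Lean on these libraries where they do the work, as an engineer would, in place of code of your own. Each camera call takes 0.05 s, during which the arm holds its last target. There are 200 camera calls.

## Working session

There is one attempt and no reset: what is moved stays moved. The work goes in short steps, Python scripts to look and compute and a tool call to move; the robot and the scene stay as the last step left them, time stands still between calls to the robot, and variables do not carry over. Pictures are saved under pics/ and viewed, at most 10 in all, crops included, and the job is handed in when it is done.

Besides the shell and the picture viewer there is one more tool, called after "Call:" as name([rows], argument=value, ...), one row to a line, values as JSON. step_arm: Moves the arm, as the interface text tells. Its arguments: {"type":"object","properties":{"deltas":{"type":"array","items":{"type":"object","properties":{"x":{"type":"number"},"y":{"type":"number"},"z":{"type":"number"},"rx":{"type":"number"},"ry":{"type":"number"},"rz":{"type":"number"}}}},"claw":{"type":"number"},"force":{"type":"number"}},"required":["deltas"]}

```bash
mkdir -p pics; ls
python3 - <<'E'
from cell import observe, vision, nets
import cv2, numpy as np
s=observe(); print({k:np.round(v,4) for k,v in s.items()})
for n in ("top","side"):
    p=vision.snapshot(n); cv2.imwrite(f"pics/{n}0.png",p["image"][...,::-1])
    np.savez(f"{n}0.npz",**{k:p[k] for k in("image","range_z","mtx","cam_to_world")})
    print(n,np.round(p["cam_to_world"],3).tolist(),p["mtx"].tolist())
    for q in ("unit","fader_grip","pointer_tip","handle","bottle","tip_rack","beaker"):
        print(q,[(round(float(d["conf"]),2),np.round(d["bbox"],1).tolist()) for d in nets.recognise(p,q)[:2]])
E
```

```text
pics
{'time_s': np.float64(0.0), 'joint_pos': array([-1.3928,  0.5765,  0.0248,  1.4379, -0.015 ,  1.129 , -0.0565]), 'dq': array([ 0.0003,  0.0007,  0.0008,  0.    , -0.0002,  0.002 , -0.0008]), 'joint_efforts': array([ 8.00000e-04, -7.65767e+01,  2.25030e+00, -2.85966e+01,
        1.52000e-02,  1.30000e-02, -0.00000e+00]), 'ee_pos': array([0.1746, 0.6516, 0.2304]), 'tool_rot': array([-1.000e-04,  1.305e-01,  9.915e-01, -8.000e-04]), 'wrist_force': array([-0.3781,  0.3106,  0.0812]), 'torque': array([-0.0202,  0.0118, -0.0159]), 'grip_force': np.float64(0.0), 'grip_width': np.float64(0.0854)}
top [[-0.008, -0.996, 0.089, 0.493], [-1.0, 0.008, 0.005, 0.036], [-0.005, -0.089, -0.996, 1.051], [0.0, 0.0, 0.0, 1.0]] [[419.99632656009555, 0.0, 312.1313903428498], [0.0, 419.99632656009555, 198.68180278307656], [0.0, 0.0, 1.0]]
unit [(0.94, [372.1, 211.1, 159.2, 121.9])]
fader_grip [(0.41, [365.3, 235.2, 10.0, 12.4])]
pointer_tip []
handle [(0.75, [386.2, 181.0, 31.3, 46.2])]
bottle [(0.74, [267.6, 214.9, 30.0, 26.6])]
tip_rack [(0.82, [484.8, 219.2, 66.3, 54.3])]
beaker [(0.69, [473.9, 148.7, 39.0, 30.3])]
side [[0.881, -0.364, 0.301, 0.286], [-0.472, -0.7, 0.536, -0.478], [0.016, -0.614, -0.789, 0.868], [0.0, 0.0, 0.0, 1.0]] [[456.64542829992183, 0.0, 313.0023766250048], [0.0, 456.64542829992183, 201.83613835039134], [0.0, 0.0, 1.0]]
unit [(0.73, [339.9, 286.6, 187.0, 184.1])]
fader_grip [(0.59, [306.8, 270.9, 13.9, 15.7]), (0.21, [370.9, 265.9, 51.1, 42.9])]
pointer_tip [(0.47, [334.6, 288.8, 8.7, 2.2])]
handle [(0.92, [371.5, 266.4, 55.3, 42.4])]
bottle [(0.89, [277.3, 187.4, 23.2, 44.7])]
tip_rack [(0.73, [402.0, 380.3, 77.7, 39.4])]
beaker [(0.57, [473.1, 341.6, 41.9, 47.1])]
```

Run:
```python
import cv2
a=cv2.imread("pics/top0.png")[120:300,230:540]; cv2.imwrite("pics/top0c.png",cv2.resize(a,None,fx=2.5,fy=2.5,interpolation=cv2.INTER_CUBIC))
a=cv2.imread("pics/side0.png")[160:400,220:500]; cv2.imwrite("pics/side0c.png",cv2.resize(a,None,fx=2.5,fy=2.5,interpolation=cv2.INTER_CUBIC))
```

```text
(no output)
```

View pics/top0c.png

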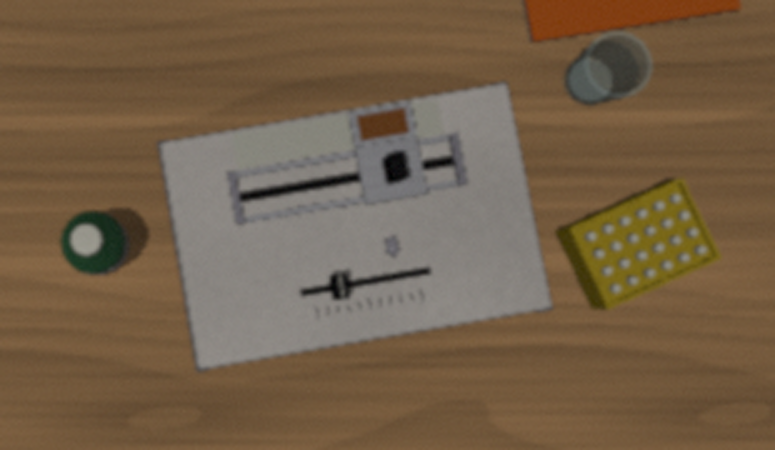

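View pics/side0c.png

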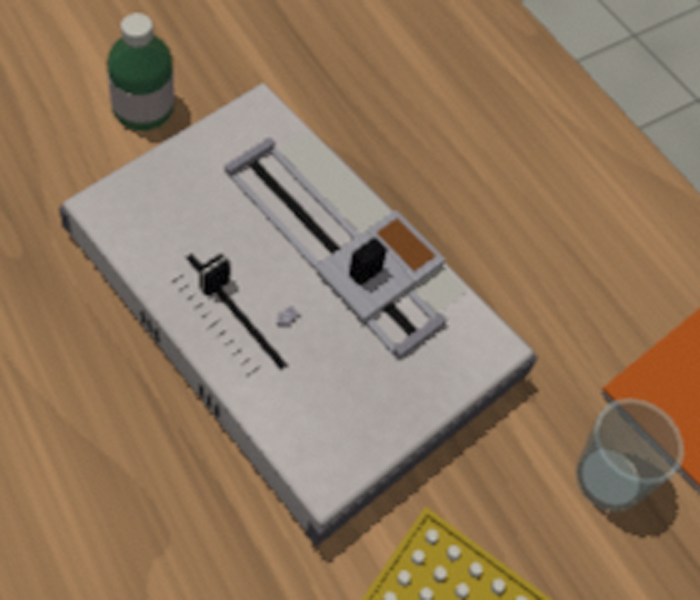

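```bash
cat > h.py <<'E'
import numpy as np, cv2
def world(p):
    v,u=np.mgrid[0:400,0:640]; K=p["mtx"]; z=p["range_z"]
    c=np.stack([(u-K[0,2])/K[0,0]*z,(v-K[1,2])/K[1,1]*z,z],-1)
    T=p["cam_to_world"]; return c@T[:3,:3].T+T[:3,3]
def proj(p,X):
    T=np.linalg.inv(p["cam_to_world"]); c=np.asarray(X)@T[:3,:3].T+T[:3,3]; q=c@p["mtx"].T
    return q[...,:2]/q[...,2:]
def toworld(c,yaw,P):
    P=np.asarray(P,float); R=np.array([[np.cos(yaw),-np.sin(yaw),0],[np.sin(yaw),np.cos(yaw),0],[0,0,1]])
    return P@R.T+np.array([c[0],c[1],0])
def rect(p,c,yaw,h,x0,x1,y0,y1,s=0.0005):
    # rectified picture of plane unit z=h: rows = unit x (up), cols = unit -y (right)
    xs=np.arange(x1,x0,-s); ys=np.arange(y1,y0,-s); Y,X=np.meshgrid(ys,xs)
    q=proj(p,toworld(c,yaw,np.stack([X,Y,np.full_like(X,h)],-1))).astype(np.float32)
    return cv2.remap(p["image"],q[...,0],q[...,1],cv2.INTER_CUBIC)
E
python3 - <<'E'
import numpy as np,cv2
from h import *
for n in("top","side"):
    p=dict(np.load(f"{n}0.npz")); W=world(p)
    m=(p["range_z"]>0)&(abs(W[...,2]-.055)<.012)&(abs(W[...,0]-.47)<.2)
    m&= p["image"].std(-1)<14
    m=cv2.morphologyEx(m.astype(np.uint8),cv2.MORPH_OPEN,np.ones((3,3)))
    k,l,st,_=cv2.connectedComponentsWithStats(m); i=1+st[1:,4].argmax(); P=W[l==i]
    print(n,st[i],"z",np.median(P[:,2]))
    r=cv2.minAreaRect(P[:,:2].astype(np.float32)*1000); print(r, np.round(cv2.boxPoints(r),1).tolist())
E
```

```text
top [  293   161   158   107 11855] z 0.05594227346984981
((555.6422119140625, -99.04400634765625), (221.94700622558594, 341.61383056640625), 9.402880668640137) [[418.29998779296875, 51.29999923706055], [474.1000061035156, -285.70001220703125], [693.0, -249.39999389648438], [637.2000122070312, 87.5999984741211]]
side [  245   194   182   179 14973] z 0.05551201929891392
((554.287109375, -98.8658447265625), (221.17852783203125, 343.2864990234375), 9.394647598266602) [[417.20001220703125, 52.400001525878906], [473.20001220703125, -286.29998779296875], [691.4000244140625, -250.1999969482422], [635.4000244140625, 88.5]]
```

Run:
```python
import numpy as np,cv2
from h import *
c=(.555,-.099);yaw=np.radians(9.4)
R=[]
for n in("top","side"):
    p=dict(np.load(f"{n}0.npz"))
    im=rect(p,c,yaw,.057,-.085,.0,-.07,.07)
    im=cv2.resize(im,(780,int(780*im.shape[0]/im.shape[1])//2*1),interpolation=cv2.INTER_LINEAR) if 0 else cv2.resize(im,None,fx=1.7,fy=1.7)
    for k in range(-60,61,10):
        x=int((70-k)*2*1.7); cv2.line(im,(x,0),(x,6 if k else 14),(255,0,0),1)
    for k in range(-80,0,10):
        y=int(-k*2*1.7); cv2.line(im,(0,y),(6,y),(255,0,0),1)
    R.append(im)
o=np.vstack(R); print(o.shape); cv2.imwrite("pics/rect0.png",o[...,::-1])
```

```text
(578, 476, 3)
```

View pics/rect0.png

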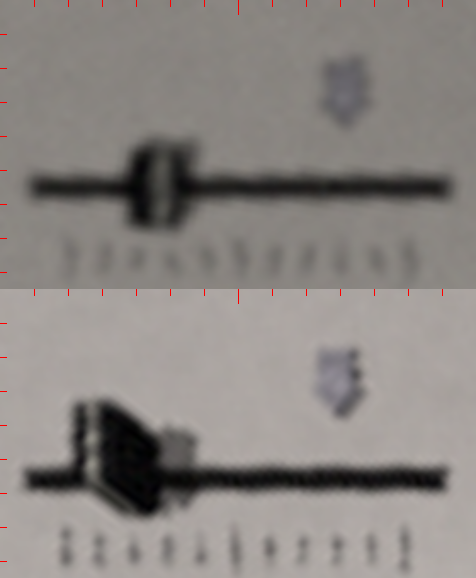

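Call:
step_arm([
  {"rz":-0.142},
  {"rz":-0.142},
  {"rz":-0.142},
  {"x":-25.7,"y":-40.7},
  {"x":-25.7,"y":-40.7},
  {"x":-25.7,"y":-40.7},
  {"x":-25.7,"y":-40.7},
  {"x":-25.7,"y":-40.7},
  {"x":-25.7,"y":-40.7},
  {"x":-25.7,"y":-40.7},
], claw=0.6, force=40)

```text
schema error: expected keys x, y, z, rx, ry, rz
```

```bash
cat > st.py <<'E'
from cell import observe
import numpy as np
from scipy.spatial.transform import Rotation as R
s=observe(); c=np.array([.555,-.099,0]); yaw=np.radians(9.4)
U=R.from_euler('z',yaw); p=U.inv().apply(s["ee_pos"]-c)
q=s["tool_rot"]; T=R.from_quat([q[1],q[2],q[3],q[0]])
D=R.from_matrix(np.array([[-1,0,0],[0,1,0],[0,0,-1.]]))
print("t",round(float(s["time_s"]),2),"unit mm",np.round(p*1000,2),"F unit",np.round(U.inv().apply(s["wrist_force"]),2),"w",round(float(s["grip_width"])*1000,1),"gf",round(float(s["grip_force"]),1))
print("turn left in tool axes",np.round((T.inv()*U*D).as_rotvec(),4),"j",np.round(s["joint_pos"],2))
E
python3 st.py
```

```text
t 0.8 unit mm [-252.55  803.04  231.31] F unit [-0.22  0.34 -0.55] w 85.1 gf 0.0
turn left in tool axes [ 0.     -0.     -0.4258] j [-1.39  0.58  0.02  1.44 -0.02  1.13 -0.06]
```

Call:
step_arm([
  {"x":0,"y":0,"z":0,"rx":0,"ry":0,"rz":-0.142},
  {"x":0,"y":0,"z":0,"rx":0,"ry":0,"rz":-0.142},
  {"x":0,"y":0,"z":0,"rx":0,"ry":0,"rz":-0.142},
  {"x":-25.7,"y":-40.7,"z":0,"rx":0,"ry":0,"rz":0},
  {"x":-25.7,"y":-40.7,"z":0,"rx":0,"ry":0,"rz":0},
  {"x":-25.7,"y":-40.7,"z":0,"rx":0,"ry":0,"rz":0},
  {"x":-25.7,"y":-40.7,"z":0,"rx":0,"ry":0,"rz":0},
  {"x":-25.7,"y":-40.7,"z":0,"rx":0,"ry":0,"rz":0},
  {"x":-25.7,"y":-40.7,"z":0,"rx":0,"ry":0,"rz":0},
  {"x":-25.7,"y":-40.7,"z":0,"rx":0,"ry":0,"rz":0},
], claw=0.6, force=40)

```text
time_s: 1.8
ee_pos: [0.3999, 0.3988, 0.2316]
tool_rot: [0.0, -0.082, 0.997, 0.0]
wrist_force: [0.4, -0.1, -0.3]
grip_width: 0.051
grip_force: 0.0
```

```bash
python3 st.py
```

```text
t 1.8 unit mm [-71.73 516.42 231.58] F unit [ 0.41 -0.21 -0.29] w 51.0 gf 0.0
turn left in tool axes [0.0003 0.0005 0.0002] j [-0.83  0.41 -0.06  1.73  0.03  1.    0.84]
```

Call:
step_arm([
  {"x":-1.7,"y":-48,"z":0,"rx":0,"ry":0,"rz":0},
  {"x":-1.7,"y":-48,"z":0,"rx":0,"ry":0,"rz":0},
  {"x":-1.7,"y":-48,"z":0,"rx":0,"ry":0,"rz":0},
  {"x":-1.7,"y":-48,"z":0,"rx":0,"ry":0,"rz":0},
  {"x":-1.7,"y":-48,"z":0,"rx":0,"ry":0,"rz":0},
  {"x":-1.7,"y":-48,"z":0,"rx":0,"ry":0,"rz":0},
  {"x":-1.7,"y":-48,"z":0,"rx":0,"ry":0,"rz":0},
  {"x":-1.7,"y":-48,"z":0,"rx":0,"ry":0,"rz":0},
  {"x":-1.7,"y":-48,"z":0,"rx":0,"ry":0,"rz":0},
  {"x":-1.7,"y":-48,"z":0,"rx":0,"ry":0,"rz":0},
])

```text
time_s: 2.8
ee_pos: [0.4942, -0.0724, 0.2317]
tool_rot: [0.0, -0.082, 0.997, -0.0]
wrist_force: [2.1, 0.5, 0.1]
grip_width: 0.0511
grip_force: 0.0
```

```bash
python3 st.py
python3 - <<'E'
# grip: dark points above unit top from the start pictures
import numpy as np
from h import *
c=np.array([.555,-.099]);yaw=np.radians(9.4)
for n in("top","side"):
    p=dict(np.load(f"{n}0.npz")); W=world(p)
    d=W[...,:2]-c; x=d[...,0]*np.cos(yaw)+d[...,1]*np.sin(yaw); y=-d[...,0]*np.sin(yaw)+d[...,1]*np.cos(yaw)
    for nm,x0,zl in(("grip",-.055,.082),("handle",.044,.098)):
        m=(abs(x-x0)<.025)&(abs(y)<.09)&(W[...,2]>zl)&(W[...,2]<.11)
        if m.any(): print(n,nm,m.sum(),"x",np.round([x[m].min(),x[m].mean(),x[m].max()],4),"y",np.round([y[m].min(),y[m].mean(),y[m].max()],4),"z",np.round(W[m][:,2].mean(),4))
E
```

```text
t 2.8 unit mm [-55.62  36.17 231.69] F unit [2.17 0.2  0.1 ] w 51.1 gf 0.0
turn left in tool axes [-0.0002  0.001   0.0003] j [-0.02  0.32  0.09  1.89 -0.04  0.93  1.83]
top grip 65 x [-0.0667 -0.0546 -0.0431] y [0.0188 0.0264 0.0329] z 0.0886
top handle 81 x [0.0312 0.0439 0.0569] y [-0.0515 -0.0428 -0.0351] z 0.1032
side grip 91 x [-0.0669 -0.0553 -0.0419] y [0.0208 0.0268 0.0344] z 0.0876
side handle 102 x [0.0314 0.0432 0.0567] y [-0.0494 -0.0416 -0.0326] z 0.1026
```

Call:
step_arm([
  {"x":0,"y":-5,"z":17,"rx":0,"ry":0,"rz":0},
  {"x":-0.6,"y":-4.7,"z":17,"rx":0,"ry":0,"rz":0},
  {"x":0,"y":0,"z":17,"rx":0,"ry":0,"rz":0},
  {"x":0,"y":0,"z":17,"rx":0,"ry":0,"rz":0},
  {"x":0,"y":0,"z":17,"rx":0,"ry":0,"rz":0},
  {"x":0,"y":0,"z":17,"rx":0,"ry":0,"rz":0},
  {"x":0,"y":0,"z":17,"rx":0,"ry":0,"rz":0},
  {"x":0,"y":0,"z":17,"rx":0,"ry":0,"rz":0},
  {"x":0,"y":0,"z":17,"rx":0,"ry":0,"rz":0},
  {"x":0,"y":0,"z":16,"rx":0,"ry":0,"rz":0},
])

```text
time_s: 3.8
ee_pos: [0.4964, -0.0799, 0.0617]
tool_rot: [0.0, -0.082, 0.997, -0.0]
wrist_force: [0.5, -0.5, -0.5]
grip_width: 0.0513
grip_force: 0.0
```

Call:
step_arm([
  {"x":0,"y":0,"z":0,"rx":0,"ry":0,"rz":0},
  {"x":0,"y":0,"z":0,"rx":0,"ry":0,"rz":0},
  {"x":0,"y":0,"z":0,"rx":0,"ry":0,"rz":0},
  {"x":0,"y":0,"z":0,"rx":0,"ry":0,"rz":0},
  {"x":0,"y":0,"z":0,"rx":0,"ry":0,"rz":0},
  {"x":0,"y":0,"z":0,"rx":0,"ry":0,"rz":0},
  {"x":0,"y":0,"z":0,"rx":0,"ry":0,"rz":0},
  {"x":0,"y":0,"z":0,"rx":0,"ry":0,"rz":0},
  {"x":0,"y":0,"z":0,"rx":0,"ry":0,"rz":0},
  {"x":0,"y":0,"z":0,"rx":0,"ry":0,"rz":0},
], claw=0, force=30)

```text
time_s: 4.8
ee_pos: [0.4966, -0.08, 0.063]
tool_rot: [0.001, -0.082, 0.997, -0.0]
wrist_force: [-1.0, 0.4, 6.7]
grip_width: 0.0135
grip_force: 33.8
```

```bash
python3 st.py
```

```text
t 4.8 unit mm [-54.52  28.29  63.  ] F unit [-0.96  0.59  6.67] w 13.5 gf 33.8
turn left in tool axes [-0.0003  0.0012 -0.    ] j [ 0.03  0.56  0.06  2.08 -0.07  0.51  1.87]
```

Call:
step_arm([
  {"x":0,"y":-3,"z":0,"rx":0,"ry":0,"rz":0},
  {"x":0,"y":-6,"z":0,"rx":0,"ry":0,"rz":0},
  {"x":0,"y":-8,"z":0,"rx":0,"ry":0,"rz":0},
  {"x":0,"y":-8,"z":0,"rx":0,"ry":0,"rz":0},
  {"x":0,"y":-8,"z":0,"rx":0,"ry":0,"rz":0},
  {"x":0,"y":-8,"z":0,"rx":0,"ry":0,"rz":0},
  {"x":0,"y":-8,"z":0,"rx":0,"ry":0,"rz":0},
  {"x":0,"y":-5.6,"z":0,"rx":0,"ry":0,"rz":0},
  {"x":0,"y":-3,"z":0,"rx":0,"ry":0,"rz":0},
  {"x":0,"y":0,"z":0,"rx":0,"ry":0,"rz":0},
])

```text
time_s: 5.8
ee_pos: [0.5061, -0.1374, 0.063]
tool_rot: [0.001, -0.082, 0.997, -0.0]
wrist_force: [-0.5, -1.3, 6.0]
grip_width: 0.0134
grip_force: 33.8
```

```bash
python3 st.py
python3 - <<'E'
from cell import vision
import cv2,numpy as np
from h import *
c=(.555,-.099);yaw=np.radians(9.4)
R=[]
for n in("top","side"):
    p=vision.snapshot(n); im=cv2.resize(rect(p,c,yaw,.057,-.085,.0,-.07,.07),None,fx=1.7,fy=1.7)
    for k in range(-60,61,10):
        x=int((70-k)*3.4); cv2.line(im,(x,0),(x,6 if k else 14),(255,0,0),1)
    R.append(im)
cv2.imwrite("pics/rect1.png",np.vstack(R)[...,::-1])
E
```

```text
t 5.8 unit mm [-54.47 -29.88  63.04] F unit [-0.72 -1.16  5.95] w 13.4 gf 33.8
turn left in tool axes [-0.0007  0.0014 -0.0005] j [ 0.14  0.58  0.05  2.02 -0.05  0.54  1.96]
```

View pics/rect1.png

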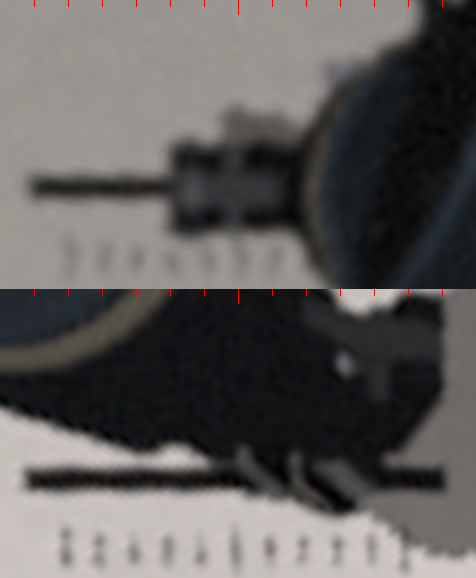

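Call:
step_arm([
  {"x":0,"y":0,"z":0,"rx":0,"ry":0,"rz":0},
  {"x":0,"y":0,"z":0,"rx":0,"ry":0,"rz":0},
  {"x":0,"y":0,"z":0,"rx":0,"ry":0,"rz":0},
  {"x":0,"y":0,"z":0,"rx":0,"ry":0,"rz":0},
  {"x":0,"y":0,"z":0,"rx":0,"ry":0,"rz":0},
  {"x":0,"y":0,"z":-20,"rx":0,"ry":0,"rz":0},
  {"x":0,"y":0,"z":-30,"rx":0,"ry":0,"rz":0},
  {"x":0,"y":0,"z":-40,"rx":0,"ry":0,"rz":0},
  {"x":0,"y":0,"z":-40,"rx":0,"ry":0,"rz":0},
  {"x":0,"y":0,"z":-40,"rx":0,"ry":0,"rz":0},
], claw=0.6)

```text
time_s: 6.9
ee_pos: [0.5052, -0.1366, 0.2339]
tool_rot: [-0.0, -0.082, 0.997, 0.0]
wrist_force: [1.4, -0.1, -0.4]
grip_width: 0.0512
grip_force: 0.0
```

Call:
step_arm([
  {"x":0,"y":25,"z":0,"rx":0,"ry":0,"rz":0},
  {"x":0,"y":45,"z":0,"rx":0,"ry":0,"rz":0},
  {"x":0,"y":45,"z":0,"rx":0,"ry":0,"rz":0},
  {"x":0,"y":45,"z":0,"rx":0,"ry":0,"rz":0},
  {"x":0,"y":45,"z":0,"rx":0,"ry":0,"rz":0},
  {"x":0,"y":45,"z":0,"rx":0,"ry":0,"rz":0},
  {"x":0,"y":25,"z":0,"rx":0,"ry":0,"rz":0},
  {"x":0,"y":0,"z":0,"rx":0,"ry":0,"rz":0},
  {"x":0,"y":0,"z":0,"rx":0,"ry":0,"rz":0},
  {"x":0,"y":0,"z":0,"rx":0,"ry":0,"rz":0},
])

```text
time_s: 7.9
ee_pos: [0.4608, 0.1333, 0.2322]
tool_rot: [-0.0, -0.081, 0.997, -0.0]
wrist_force: [0.9, 0.2, 0.5]
grip_width: 0.0511
grip_force: 0.0
```

```bash
python3 st.py
cat > look.py <<'E'
import sys
from cell import vision
import cv2,numpy as np
from h import *
c=(.555,-.099);yaw=np.radians(9.4)
R=[]
for n in("top","side"):
    p=vision.snapshot(n); np.savez(n+"1.npz",**{k:p[k] for k in("image","range_z","mtx","cam_to_world")})
    W=world(p); d=W[...,:2]-np.array(c); x=d[...,0]*np.cos(yaw)+d[...,1]*np.sin(yaw); y=-d[...,0]*np.sin(yaw)+d[...,1]*np.cos(yaw)
    for nm,x0,zl in(("grip",-.055,.082),("handle",.044,.098)):
        m=(abs(x-x0)<.025)&(abs(y)<.09)&(W[...,2]>zl)&(W[...,2]<.11)
        if m.any(): print(n,nm,m.sum(),"x",np.round([x[m].min(),x[m].mean(),x[m].max()],4),"y",np.round([y[m].min(),y[m].mean(),y[m].max()],4))
    for h in (.057,.087):
        im=cv2.resize(rect(p,c,yaw,h,-.075,-.015,-.065,.005),None,fx=3.4,fy=3.4)
        for k in range(-60,1,10):
            a=int((5-k)*6.8); cv2.line(im,(a,0),(a,10),(255,0,0),1)
        R.append(im)
o=np.vstack([np.hstack(R[:2]),np.hstack(R[2:])]); print(o.shape)
cv2.imwrite(sys.argv[1],o[:600,:,::-1])
E
python3 look.py pics/rect2.png; cp top1.npz t.npz
```

```text
t 7.9 unit mm [-55.04 244.58 232.24] F unit [0.9  0.08 0.45] w 51.1 gf 0.0
turn left in tool axes [-0.0006 -0.0003 -0.0015] j [-0.37  0.29 -0.02  1.93  0.01  0.92  1.35]
top grip 65 x [-0.067  -0.0551 -0.0431] y [-0.038  -0.0309 -0.0245]
top handle 81 x [0.0316 0.0441 0.0571] y [-0.0511 -0.0427 -0.035 ]
side grip 94 x [-0.0666 -0.0552 -0.0418] y [-0.0369 -0.0304 -0.022 ]
side handle 104 x [0.0318 0.0432 0.0565] y [-0.0489 -0.0417 -0.0332]
(816, 952, 3)
```

View pics/rect2.png

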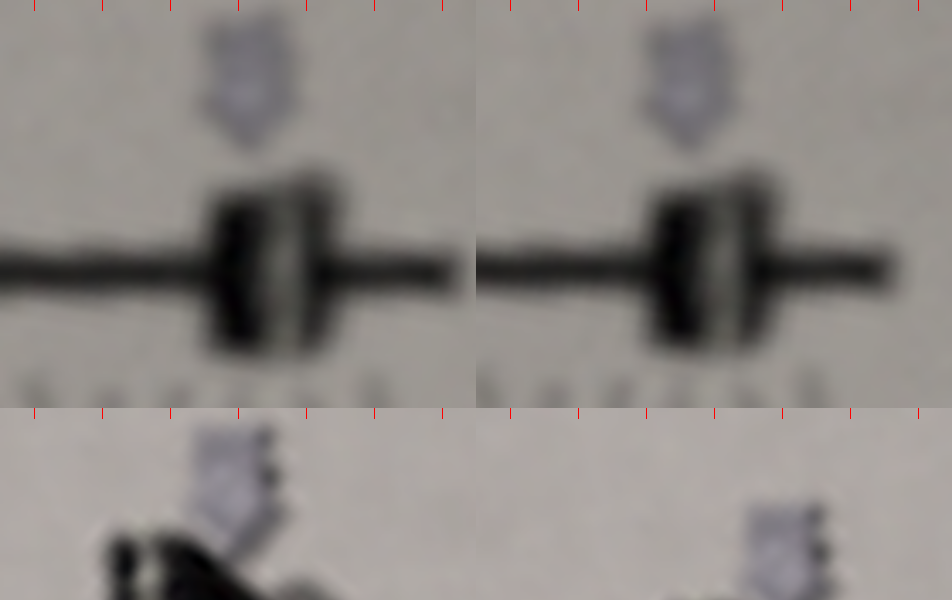

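Call:
step_arm([
  {"x":-9.9,"y":-15,"z":0,"rx":0,"ry":0,"rz":0},
  {"x":-9.9,"y":-35,"z":0,"rx":0,"ry":0,"rz":0},
  {"x":-9.9,"y":-45,"z":0,"rx":0,"ry":0,"rz":0},
  {"x":-9.9,"y":-45,"z":0,"rx":0,"ry":0,"rz":0},
  {"x":-9.9,"y":-45,"z":0,"rx":0,"ry":0,"rz":0},
  {"x":-9.9,"y":-45,"z":0,"rx":0,"ry":0,"rz":0},
  {"x":-9.9,"y":-35,"z":0,"rx":0,"ry":0,"rz":0},
  {"x":-9.9,"y":-15,"z":0,"rx":0,"ry":0,"rz":0},
  {"x":-9.9,"y":-6.5,"z":0,"rx":0,"ry":0,"rz":0},
  {"x":-9.9,"y":0,"z":0,"rx":0,"ry":0,"rz":0},
])

```text
time_s: 9.0
ee_pos: [0.6051, -0.1346, 0.2321]
tool_rot: [-0.0, -0.08, 0.997, -0.0]
wrist_force: [0.2, -0.3, 0.5]
grip_width: 0.0518
grip_force: 0.0
```

```bash
python3 st.py
```

```text
t 9.0 unit mm [ 43.6  -43.34 232.09] F unit [ 0.15 -0.34  0.51] w 51.8 gf 0.0
turn left in tool axes [-0.0008 -0.0006 -0.0039] j [ 0.1   0.49  0.07  1.59 -0.03  1.06  1.91]
```

Call:
step_arm([
  {"x":-0.4,"y":1.8,"z":16,"rx":0,"ry":0,"rz":-0.003},
  {"x":0,"y":0,"z":16,"rx":0,"ry":0,"rz":0},
  {"x":0,"y":0,"z":16,"rx":0,"ry":0,"rz":0},
  {"x":0,"y":0,"z":16,"rx":0,"ry":0,"rz":0},
  {"x":0,"y":0,"z":16,"rx":0,"ry":0,"rz":0},
  {"x":0,"y":0,"z":16,"rx":0,"ry":0,"rz":0},
  {"x":0,"y":0,"z":16,"rx":0,"ry":0,"rz":0},
  {"x":0,"y":0,"z":16,"rx":0,"ry":0,"rz":0},
  {"x":0,"y":0,"z":16,"rx":0,"ry":0,"rz":0},
  {"x":0,"y":0,"z":14,"rx":0,"ry":0,"rz":0},
])

```text
time_s: 10.0
ee_pos: [0.6051, -0.1296, 0.0734]
tool_rot: [-0.0, -0.084, 0.996, 0.0]
wrist_force: [0.2, 0.6, 0.2]
grip_width: 0.0511
grip_force: 0.0
```

Call:
step_arm([
  {"x":0,"y":0,"z":0,"rx":0,"ry":0,"rz":0},
  {"x":0,"y":0,"z":0,"rx":0,"ry":0,"rz":0},
  {"x":0,"y":0,"z":0,"rx":0,"ry":0,"rz":0},
  {"x":0,"y":0,"z":0,"rx":0,"ry":0,"rz":0},
  {"x":0,"y":0,"z":0,"rx":0,"ry":0,"rz":0},
  {"x":0,"y":0,"z":0,"rx":0,"ry":0,"rz":0},
  {"x":0,"y":0,"z":0,"rx":0,"ry":0,"rz":0},
  {"x":0,"y":0,"z":0,"rx":0,"ry":0,"rz":0},
  {"x":0,"y":0,"z":0,"rx":0,"ry":0,"rz":0},
  {"x":0,"y":0,"z":0,"rx":0,"ry":0,"rz":0},
], claw=0, force=40)

```text
time_s: 11.0
ee_pos: [0.6055, -0.1305, 0.0749]
tool_rot: [0.0, -0.083, 0.997, -0.0]
wrist_force: [-0.3, -3.6, 5.7]
grip_width: 0.0156
grip_force: 43.6
```

```bash
python3 st.py
```

```text
t 11.0 unit mm [ 44.71 -39.31  74.86] F unit [-0.87 -3.53  5.66] w 15.6 gf 43.6
turn left in tool axes [-0.0007  0.0008  0.0028] j [ 0.11  0.66  0.04  1.77 -0.04  0.72  1.91]
```

Call:
step_arm([
  {"x":0,"y":2,"z":0,"rx":0,"ry":0,"rz":0},
  {"x":0,"y":3,"z":0,"rx":0,"ry":0,"rz":0},
  {"x":0,"y":3,"z":0,"rx":0,"ry":0,"rz":0},
  {"x":0,"y":2,"z":0,"rx":0,"ry":0,"rz":0},
  {"x":0,"y":1,"z":0,"rx":0,"ry":0,"rz":0},
  {"x":0,"y":0.5,"z":0,"rx":0,"ry":0,"rz":0},
  {"x":0,"y":0.5,"z":0,"rx":0,"ry":0,"rz":0},
  {"x":0,"y":0.5,"z":0,"rx":0,"ry":0,"rz":0},
  {"x":0,"y":0.5,"z":0,"rx":0,"ry":0,"rz":0},
  {"x":0,"y":0.5,"z":0,"rx":0,"ry":0,"rz":0},
])

```text
time_s: 12.0
ee_pos: [0.6035, -0.1181, 0.0748]
tool_rot: [0.001, -0.083, 0.997, -0.001]
wrist_force: [0.3, -7.4, 4.0]
grip_width: 0.0151
grip_force: 43.5
```

```bash
python3 st.py
```

```text
t 12.0 unit mm [ 44.68 -26.78  74.85] F unit [-0.91 -7.36  4.01] w 15.1 gf 43.5
turn left in tool axes [-0.0018  0.0011  0.0022] j [ 0.09  0.66  0.05  1.78 -0.04  0.71  1.89]
```

Call:
step_arm([
  {"x":0,"y":0.3,"z":0,"rx":0,"ry":0,"rz":0},
  {"x":0,"y":0.3,"z":0,"rx":0,"ry":0,"rz":0},
  {"x":0,"y":0.3,"z":0,"rx":0,"ry":0,"rz":0},
  {"x":0,"y":0.3,"z":0,"rx":0,"ry":0,"rz":0},
  {"x":0,"y":0.3,"z":0,"rx":0,"ry":0,"rz":0},
  {"x":0,"y":0.3,"z":0,"rx":0,"ry":0,"rz":0},
  {"x":0,"y":0.3,"z":0,"rx":0,"ry":0,"rz":0},
  {"x":0,"y":0.3,"z":0,"rx":0,"ry":0,"rz":0},
  {"x":0,"y":0.3,"z":0,"rx":0,"ry":0,"rz":0},
  {"x":0,"y":0.3,"z":0,"rx":0,"ry":0,"rz":0},
])

```text
time_s: 13.0
ee_pos: [0.603, -0.1152, 0.0749]
tool_rot: [0.001, -0.083, 0.997, -0.001]
wrist_force: [0.7, -6.4, 4.0]
grip_width: 0.0156
grip_force: 43.5
```

```bash
python3 st.py
```

```text
t 13.0 unit mm [ 44.7  -23.84  74.85] F unit [-0.32 -6.4   4.05] w 15.6 gf 43.5
turn left in tool axes [-0.0018  0.0012  0.0021] j [ 0.08  0.65  0.05  1.78 -0.04  0.71  1.89]
```

Call:
step_arm([
  {"x":0,"y":0.3,"z":0,"rx":0,"ry":0,"rz":0},
  {"x":0,"y":0.3,"z":0,"rx":0,"ry":0,"rz":0},
  {"x":0,"y":0.3,"z":0,"rx":0,"ry":0,"rz":0},
  {"x":0,"y":0.3,"z":0,"rx":0,"ry":0,"rz":0},
  {"x":0,"y":0.3,"z":0,"rx":0,"ry":0,"rz":0},
  {"x":0,"y":0.3,"z":0,"rx":0,"ry":0,"rz":0},
  {"x":0,"y":0.3,"z":0,"rx":0,"ry":0,"rz":0},
  {"x":0,"y":0.3,"z":0,"rx":0,"ry":0,"rz":0},
  {"x":0,"y":0.3,"z":0,"rx":0,"ry":0,"rz":0},
  {"x":0,"y":0.3,"z":0,"rx":0,"ry":0,"rz":0},
])

```text
time_s: 14.0
ee_pos: [0.6025, -0.1122, 0.0749]
tool_rot: [0.001, -0.083, 0.997, -0.001]
wrist_force: [-0.1, -7.4, 3.9]
grip_width: 0.0152
grip_force: 43.6
```

Call:
step_arm([
  {"x":0,"y":0.3,"z":0,"rx":0,"ry":0,"rz":0},
  {"x":0,"y":0.3,"z":0,"rx":0,"ry":0,"rz":0},
  {"x":0,"y":0.3,"z":0,"rx":0,"ry":0,"rz":0},
  {"x":0,"y":0.3,"z":0,"rx":0,"ry":0,"rz":0},
  {"x":0,"y":0.3,"z":0,"rx":0,"ry":0,"rz":0},
  {"x":0,"y":0.3,"z":0,"rx":0,"ry":0,"rz":0},
  {"x":0,"y":0.3,"z":0,"rx":0,"ry":0,"rz":0},
  {"x":0,"y":0.3,"z":0,"rx":0,"ry":0,"rz":0},
  {"x":0,"y":0.3,"z":0,"rx":0,"ry":0,"rz":0},
  {"x":0,"y":0.3,"z":0,"rx":0,"ry":0,"rz":0},
])

```text
time_s: 15.0
ee_pos: [0.602, -0.1092, 0.0748]
tool_rot: [0.001, -0.083, 0.997, -0.001]
wrist_force: [-0.2, -6.6, 4.1]
grip_width: 0.0148
grip_force: 43.6
```

Call:
step_arm([
  {"x":0,"y":0.3,"z":0,"rx":0,"ry":0,"rz":0},
  {"x":0,"y":0.3,"z":0,"rx":0,"ry":0,"rz":0},
  {"x":0,"y":0.3,"z":0,"rx":0,"ry":0,"rz":0},
  {"x":0,"y":0.3,"z":0,"rx":0,"ry":0,"rz":0},
  {"x":0,"y":0.3,"z":0,"rx":0,"ry":0,"rz":0},
  {"x":0,"y":0.3,"z":0,"rx":0,"ry":0,"rz":0},
  {"x":0,"y":0.3,"z":0,"rx":0,"ry":0,"rz":0},
  {"x":0,"y":0.3,"z":0,"rx":0,"ry":0,"rz":0},
  {"x":0,"y":0.3,"z":0,"rx":0,"ry":0,"rz":0},
  {"x":0,"y":0.3,"z":0,"rx":0,"ry":0,"rz":0},
])

```text
time_s: 16.0
ee_pos: [0.6015, -0.1062, 0.0748]
tool_rot: [0.001, -0.083, 0.997, -0.001]
wrist_force: [-0.3, -5.2, 5.2]
grip_width: 0.0151
grip_force: 43.6
```

```bash
python3 st.py
```

```text
t 16.0 unit mm [ 44.68 -14.74  74.85] F unit [-1.18 -5.1   5.2 ] w 15.1 gf 43.6
turn left in tool axes [-0.0017  0.0011  0.0022] j [ 0.07  0.65  0.05  1.79 -0.04  0.7   1.88]
```

Call:
step_arm([
  {"x":0,"y":0.2,"z":0,"rx":0,"ry":0,"rz":0},
  {"x":0,"y":0.2,"z":0,"rx":0,"ry":0,"rz":0},
  {"x":0,"y":0.2,"z":0,"rx":0,"ry":0,"rz":0},
  {"x":0,"y":0.2,"z":0,"rx":0,"ry":0,"rz":0},
  {"x":0,"y":0.2,"z":0,"rx":0,"ry":0,"rz":0},
  {"x":0,"y":0.2,"z":0,"rx":0,"ry":0,"rz":0},
  {"x":0,"y":0.2,"z":0,"rx":0,"ry":0,"rz":0},
  {"x":0,"y":0.2,"z":0,"rx":0,"ry":0,"rz":0},
  {"x":0,"y":0.2,"z":0,"rx":0,"ry":0,"rz":0},
  {"x":0,"y":0.2,"z":0,"rx":0,"ry":0,"rz":0},
])

```text
time_s: 17.0
ee_pos: [0.6012, -0.1042, 0.0749]
tool_rot: [0.001, -0.083, 0.997, -0.001]
wrist_force: [-0.2, -6.2, 4.2]
grip_width: 0.0157
grip_force: 43.6
```

Call:
step_arm([
  {"x":0,"y":0.2,"z":0,"rx":0,"ry":0,"rz":0},
  {"x":0,"y":0.2,"z":0,"rx":0,"ry":0,"rz":0},
  {"x":0,"y":0.2,"z":0,"rx":0,"ry":0,"rz":0},
  {"x":0,"y":0.2,"z":0,"rx":0,"ry":0,"rz":0},
  {"x":0,"y":0.2,"z":0,"rx":0,"ry":0,"rz":0},
  {"x":0,"y":0.2,"z":0,"rx":0,"ry":0,"rz":0},
  {"x":0,"y":0.2,"z":0,"rx":0,"ry":0,"rz":0},
  {"x":0,"y":0.2,"z":0,"rx":0,"ry":0,"rz":0},
  {"x":0,"y":0.2,"z":0,"rx":0,"ry":0,"rz":0},
  {"x":0,"y":0.2,"z":0,"rx":0,"ry":0,"rz":0},
])

```text
time_s: 18.0
ee_pos: [0.6008, -0.1023, 0.0748]
tool_rot: [0.001, -0.083, 0.997, -0.001]
wrist_force: [0.7, -6.6, 4.2]
grip_width: 0.0154
grip_force: 43.6
```

Call:
step_arm([
  {"x":0,"y":0.3,"z":0,"rx":0,"ry":0,"rz":0},
  {"x":0,"y":0.3,"z":0,"rx":0,"ry":0,"rz":0},
  {"x":0,"y":0.3,"z":0,"rx":0,"ry":0,"rz":0},
  {"x":0,"y":0.3,"z":0,"rx":0,"ry":0,"rz":0},
  {"x":0,"y":0.3,"z":0,"rx":0,"ry":0,"rz":0},
  {"x":0,"y":0.3,"z":0,"rx":0,"ry":0,"rz":0},
  {"x":0,"y":0.3,"z":0,"rx":0,"ry":0,"rz":0},
  {"x":0,"y":0.3,"z":0,"rx":0,"ry":0,"rz":0},
  {"x":0,"y":0.3,"z":0,"rx":0,"ry":0,"rz":0},
  {"x":0,"y":0.3,"z":0,"rx":0,"ry":0,"rz":0},
])

```text
time_s: 19.0
ee_pos: [0.6002, -0.0987, 0.0748]
tool_rot: [0.001, -0.083, 0.997, -0.0]
wrist_force: [-0.9, -3.8, 5.9]
grip_width: 0.0155
grip_force: 43.8
```

Call:
step_arm([
  {"x":0,"y":0.3,"z":0,"rx":0,"ry":0,"rz":0},
  {"x":0,"y":0.3,"z":0,"rx":0,"ry":0,"rz":0},
  {"x":0,"y":0.3,"z":0,"rx":0,"ry":0,"rz":0},
  {"x":0,"y":0.3,"z":0,"rx":0,"ry":0,"rz":0},
  {"x":0,"y":0.3,"z":0,"rx":0,"ry":0,"rz":0},
  {"x":0,"y":0.3,"z":0,"rx":0,"ry":0,"rz":0},
  {"x":0,"y":0.3,"z":0,"rx":0,"ry":0,"rz":0},
  {"x":0,"y":0.3,"z":0,"rx":0,"ry":0,"rz":0},
  {"x":0,"y":0.3,"z":0,"rx":0,"ry":0,"rz":0},
  {"x":0,"y":0.3,"z":0,"rx":0,"ry":0,"rz":0},
])

```text
time_s: 20.0
ee_pos: [0.5996, -0.0951, 0.0748]
tool_rot: [0.0, -0.083, 0.997, -0.0]
wrist_force: [-0.5, -1.9, 6.2]
grip_width: 0.015
grip_force: 43.8
```

Call:
step_arm([
  {"x":0,"y":0.2,"z":0,"rx":0,"ry":0,"rz":0},
  {"x":0,"y":0.2,"z":0,"rx":0,"ry":0,"rz":0},
  {"x":0,"y":0.2,"z":0,"rx":0,"ry":0,"rz":0},
  {"x":0,"y":0.2,"z":0,"rx":0,"ry":0,"rz":0},
  {"x":0,"y":0.2,"z":0,"rx":0,"ry":0,"rz":0},
  {"x":0,"y":0.2,"z":0,"rx":0,"ry":0,"rz":0},
  {"x":0,"y":0.2,"z":0,"rx":0,"ry":0,"rz":0},
  {"x":0,"y":0.2,"z":0,"rx":0,"ry":0,"rz":0},
  {"x":0,"y":0.2,"z":0,"rx":0,"ry":0,"rz":0},
  {"x":0,"y":0.2,"z":0,"rx":0,"ry":0,"rz":0},
])

```text
time_s: 21.0
ee_pos: [0.5994, -0.094, 0.0748]
tool_rot: [0.001, -0.083, 0.997, -0.001]
wrist_force: [-0.5, -5.9, 5.0]
grip_width: 0.0154
grip_force: 43.6
```

```bash
python3 st.py
```

```text
t 21.0 unit mm [44.65 -2.32 74.83] F unit [-1.44 -5.71  4.96] w 15.4 gf 43.6
turn left in tool axes [-0.0012  0.001   0.0025] j [ 0.05  0.65  0.05  1.8  -0.05  0.69  1.86]
```

Call:
step_arm([
  {"x":0,"y":0.2,"z":0,"rx":0,"ry":0,"rz":0},
  {"x":0,"y":0.2,"z":0,"rx":0,"ry":0,"rz":0},
  {"x":0,"y":0.2,"z":0,"rx":0,"ry":0,"rz":0},
  {"x":0,"y":0.2,"z":0,"rx":0,"ry":0,"rz":0},
  {"x":0,"y":0.2,"z":0,"rx":0,"ry":0,"rz":0},
  {"x":0,"y":0.2,"z":0,"rx":0,"ry":0,"rz":0},
  {"x":0,"y":0.2,"z":0,"rx":0,"ry":0,"rz":0},
  {"x":0,"y":0.2,"z":0,"rx":0,"ry":0,"rz":0},
  {"x":0,"y":0.2,"z":0,"rx":0,"ry":0,"rz":0},
  {"x":0,"y":0.2,"z":0,"rx":0,"ry":0,"rz":0},
])

```text
time_s: 22.0
ee_pos: [0.5991, -0.0921, 0.0748]
tool_rot: [0.001, -0.083, 0.997, -0.001]
wrist_force: [0.2, -5.3, 4.7]
grip_width: 0.0154
grip_force: 43.6
```

```bash
python3 st.py
```

```text
t 22.0 unit mm [44.67 -0.37 74.82] F unit [-0.62 -5.29  4.7 ] w 15.4 gf 43.6
turn left in tool axes [-0.0013  0.0011  0.0025] j [ 0.04  0.65  0.05  1.8  -0.05  0.69  1.86]
```

Call:
step_arm([
  {"x":0,"y":0.15,"z":0,"rx":0,"ry":0,"rz":0},
  {"x":0,"y":0.15,"z":0,"rx":0,"ry":0,"rz":0},
  {"x":0,"y":0.15,"z":0,"rx":0,"ry":0,"rz":0},
  {"x":0,"y":0.15,"z":0,"rx":0,"ry":0,"rz":0},
  {"x":0,"y":0.15,"z":0,"rx":0,"ry":0,"rz":0},
  {"x":0,"y":0.15,"z":0,"rx":0,"ry":0,"rz":0},
  {"x":0,"y":0.15,"z":0,"rx":0,"ry":0,"rz":0},
  {"x":0,"y":0.15,"z":0,"rx":0,"ry":0,"rz":0},
  {"x":0,"y":0.15,"z":0,"rx":0,"ry":0,"rz":0},
  {"x":0,"y":0.15,"z":0,"rx":0,"ry":0,"rz":0},
])

```text
time_s: 23.0
ee_pos: [0.5989, -0.0908, 0.0748]
tool_rot: [0.001, -0.083, 0.997, -0.001]
wrist_force: [0.4, -6.1, 4.3]
grip_width: 0.015
grip_force: 43.6
```

```bash
python3 st.py
```

```text
t 23.0 unit mm [44.65  0.92 74.83] F unit [-0.62 -6.11  4.26] w 15.0 gf 43.6
turn left in tool axes [-0.0015  0.0011  0.0022] j [ 0.04  0.65  0.05  1.8  -0.05  0.69  1.85]
```

Call:
step_arm([
  {"x":0,"y":0.15,"z":0,"rx":0,"ry":0,"rz":0},
  {"x":0,"y":0.15,"z":0,"rx":0,"ry":0,"rz":0},
  {"x":0,"y":0.15,"z":0,"rx":0,"ry":0,"rz":0},
  {"x":0,"y":0.15,"z":0,"rx":0,"ry":0,"rz":0},
  {"x":0,"y":0.15,"z":0,"rx":0,"ry":0,"rz":0},
  {"x":0,"y":0.15,"z":0,"rx":0,"ry":0,"rz":0},
  {"x":0,"y":0.15,"z":0,"rx":0,"ry":0,"rz":0},
  {"x":0,"y":0.15,"z":0,"rx":0,"ry":0,"rz":0},
  {"x":0,"y":0.15,"z":0,"rx":0,"ry":0,"rz":0},
  {"x":0,"y":0.15,"z":0,"rx":0,"ry":0,"rz":0},
])

```text
time_s: 24.0
ee_pos: [0.5988, -0.0902, 0.0748]
tool_rot: [0.001, -0.083, 0.997, -0.001]
wrist_force: [2.1, -9.6, 4.0]
grip_width: 0.0153
grip_force: 43.4
```

```bash
python3 st.py
```

```text
t 24.0 unit mm [44.63  1.51 74.84] F unit [ 0.5  -9.8   4.04] w 15.3 gf 43.4
turn left in tool axes [-0.0025  0.0013  0.0017] j [ 0.04  0.65  0.05  1.8  -0.05  0.69  1.85]
```

Call:
step_arm([
  {"x":0,"y":-0.6,"z":0,"rx":0,"ry":0,"rz":0},
  {"x":0,"y":-0.6,"z":0,"rx":0,"ry":0,"rz":0},
  {"x":0,"y":-0.6,"z":0,"rx":0,"ry":0,"rz":0},
  {"x":0,"y":-0.6,"z":0,"rx":0,"ry":0,"rz":0},
  {"x":0,"y":-0.6,"z":0,"rx":0,"ry":0,"rz":0},
  {"x":0,"y":-0.6,"z":0,"rx":0,"ry":0,"rz":0},
  {"x":0,"y":-0.6,"z":0,"rx":0,"ry":0,"rz":0},
  {"x":0,"y":-0.6,"z":0,"rx":0,"ry":0,"rz":0},
  {"x":0,"y":0,"z":0,"rx":0,"ry":0,"rz":0},
  {"x":0,"y":0,"z":0,"rx":0,"ry":0,"rz":0},
])

```text
time_s: 25.0
ee_pos: [0.599, -0.0911, 0.0748]
tool_rot: [0.0, -0.084, 0.996, 0.001]
wrist_force: [-2.7, 2.6, 8.5]
grip_width: 0.0154
grip_force: 44.1
```

```bash
python3 st.py
```

```text
t 25.0 unit mm [44.64  0.57 74.8 ] F unit [-2.27  2.99  8.47] w 15.4 gf 44.1
turn left in tool axes [0.0018 0.0003 0.0043] j [ 0.05  0.65  0.05  1.8  -0.05  0.7   1.86]
```

Call:
step_arm([
  {"x":0,"y":-0.2,"z":0,"rx":0,"ry":0,"rz":0},
  {"x":0,"y":-0.2,"z":0,"rx":0,"ry":0,"rz":0},
  {"x":0,"y":-0.2,"z":0,"rx":0,"ry":0,"rz":0},
  {"x":0,"y":-0.2,"z":0,"rx":0,"ry":0,"rz":0},
  {"x":0,"y":-0.2,"z":0,"rx":0,"ry":0,"rz":0},
  {"x":0,"y":-0.2,"z":0,"rx":0,"ry":0,"rz":0},
  {"x":0,"y":-0.2,"z":0,"rx":0,"ry":0,"rz":0},
  {"x":0,"y":-0.2,"z":0,"rx":0,"ry":0,"rz":0},
  {"x":0,"y":-0.2,"z":0,"rx":0,"ry":0,"rz":0},
  {"x":0,"y":-0.2,"z":0,"rx":0,"ry":0,"rz":0},
])

```text
time_s: 26.0
ee_pos: [0.5991, -0.0922, 0.0748]
tool_rot: [-0.0, -0.084, 0.996, 0.001]
wrist_force: [-3.3, 3.6, 9.8]
grip_width: 0.0156
grip_force: 44.3
```

Call:
step_arm([
  {"x":0,"y":-0.2,"z":0,"rx":0,"ry":0,"rz":0},
  {"x":0,"y":-0.2,"z":0,"rx":0,"ry":0,"rz":0},
  {"x":0,"y":-0.2,"z":0,"rx":0,"ry":0,"rz":0},
  {"x":0,"y":-0.2,"z":0,"rx":0,"ry":0,"rz":0},
  {"x":0,"y":-0.2,"z":0,"rx":0,"ry":0,"rz":0},
  {"x":0,"y":-0.2,"z":0,"rx":0,"ry":0,"rz":0},
  {"x":0,"y":-0.2,"z":0,"rx":0,"ry":0,"rz":0},
  {"x":0,"y":-0.2,"z":0,"rx":0,"ry":0,"rz":0},
  {"x":0,"y":-0.2,"z":0,"rx":0,"ry":0,"rz":0},
  {"x":0,"y":-0.2,"z":0,"rx":0,"ry":0,"rz":0},
])

```text
time_s: 27.0
ee_pos: [0.5994, -0.0942, 0.0748]
tool_rot: [-0.0, -0.084, 0.996, 0.001]
wrist_force: [-2.4, 4.3, 8.5]
grip_width: 0.0152
grip_force: 44.3
```

```bash
python3 st.py
```

```text
t 27.0 unit mm [44.64 -2.48 74.79] F unit [-1.67  4.62  8.49] w 15.2 gf 44.3
turn left in tool axes [0.0028 0.     0.0049] j [ 0.05  0.65  0.05  1.8  -0.05  0.7   1.86]
```

Call:
step_arm([
  {"x":0,"y":-0.1,"z":0,"rx":0,"ry":0,"rz":0},
  {"x":0,"y":-0.1,"z":0,"rx":0,"ry":0,"rz":0},
  {"x":0,"y":-0.1,"z":0,"rx":0,"ry":0,"rz":0},
  {"x":0,"y":-0.1,"z":0,"rx":0,"ry":0,"rz":0},
  {"x":0,"y":-0.1,"z":0,"rx":0,"ry":0,"rz":0},
  {"x":0,"y":-0.1,"z":0,"rx":0,"ry":0,"rz":0},
  {"x":0,"y":-0.1,"z":0,"rx":0,"ry":0,"rz":0},
  {"x":0,"y":-0.1,"z":0,"rx":0,"ry":0,"rz":0},
  {"x":0,"y":-0.1,"z":0,"rx":0,"ry":0,"rz":0},
  {"x":0,"y":-0.1,"z":0,"rx":0,"ry":0,"rz":0},
])

```text
time_s: 28.0
ee_pos: [0.5996, -0.0948, 0.0748]
tool_rot: [-0.0, -0.084, 0.996, 0.002]
wrist_force: [-3.6, 6.3, 10.4]
grip_width: 0.0156
grip_force: 44.4
```

```bash
python3 st.py
```

```text
t 28.0 unit mm [44.64 -3.14 74.79] F unit [-2.52  6.85 10.35] w 15.6 gf 44.4
turn left in tool axes [ 0.0032 -0.0001  0.0051] j [ 0.05  0.65  0.05  1.8  -0.05  0.7   1.87]
```

Call:
step_arm([
  {"x":0,"y":0.6,"z":0,"rx":0,"ry":0,"rz":0},
  {"x":0,"y":0.6,"z":0,"rx":0,"ry":0,"rz":0},
  {"x":0,"y":0.6,"z":0,"rx":0,"ry":0,"rz":0},
  {"x":0,"y":0.6,"z":0,"rx":0,"ry":0,"rz":0},
  {"x":0,"y":0.6,"z":0,"rx":0,"ry":0,"rz":0},
  {"x":0,"y":0.6,"z":0,"rx":0,"ry":0,"rz":0},
  {"x":0,"y":0.6,"z":0,"rx":0,"ry":0,"rz":0},
  {"x":0,"y":0.4,"z":0,"rx":0,"ry":0,"rz":0},
  {"x":0,"y":0,"z":0,"rx":0,"ry":0,"rz":0},
  {"x":0,"y":0,"z":0,"rx":0,"ry":0,"rz":0},
])

```text
time_s: 29.0
ee_pos: [0.5994, -0.094, 0.0748]
tool_rot: [0.001, -0.083, 0.997, -0.0]
wrist_force: [0.3, -4.2, 5.3]
grip_width: 0.015
grip_force: 43.7
```

```bash
python3 st.py
```

```text
t 29.0 unit mm [44.65 -2.35 74.83] F unit [-0.42 -4.16  5.33] w 15.0 gf 43.7
turn left in tool axes [-0.001   0.001   0.0026] j [ 0.05  0.65  0.05  1.8  -0.05  0.69  1.86]
```

Call:
step_arm([
  {"x":0,"y":0.3,"z":0,"rx":0,"ry":0,"rz":0},
  {"x":0,"y":0.3,"z":0,"rx":0,"ry":0,"rz":0},
  {"x":0,"y":0.3,"z":0,"rx":0,"ry":0,"rz":0},
  {"x":0,"y":0.3,"z":0,"rx":0,"ry":0,"rz":0},
  {"x":0,"y":0.3,"z":0,"rx":0,"ry":0,"rz":0},
  {"x":0,"y":0.3,"z":0,"rx":0,"ry":0,"rz":0},
  {"x":0,"y":0.2,"z":0,"rx":0,"ry":0,"rz":0},
  {"x":0,"y":0,"z":0,"rx":0,"ry":0,"rz":0},
  {"x":0,"y":0,"z":0,"rx":0,"ry":0,"rz":0},
  {"x":0,"y":0,"z":0,"rx":0,"ry":0,"rz":0},
])

```text
time_s: 30.0
ee_pos: [0.5991, -0.0921, 0.0748]
tool_rot: [0.001, -0.083, 0.997, -0.0]
wrist_force: [-0.2, -5.0, 5.7]
grip_width: 0.0156
grip_force: 43.7
```

```bash
python3 st.py
```

```text
t 30.0 unit mm [44.65 -0.38 74.82] F unit [-0.96 -4.89  5.75] w 15.6 gf 43.7
turn left in tool axes [-0.001   0.001   0.0026] j [ 0.04  0.65  0.05  1.8  -0.05  0.69  1.86]
```

Call:
step_arm([
  {"x":0,"y":-0.3,"z":0,"rx":0,"ry":0,"rz":0},
  {"x":0,"y":-0.3,"z":0,"rx":0,"ry":0,"rz":0},
  {"x":0,"y":-0.2,"z":0,"rx":0,"ry":0,"rz":0},
  {"x":0,"y":0,"z":0,"rx":0,"ry":0,"rz":0},
  {"x":0,"y":0,"z":0,"rx":0,"ry":0,"rz":0},
  {"x":0,"y":0,"z":0,"rx":0,"ry":0,"rz":0},
  {"x":0,"y":0,"z":0,"rx":0,"ry":0,"rz":0},
  {"x":0,"y":0,"z":0,"rx":0,"ry":0,"rz":0},
  {"x":0,"y":0,"z":0,"rx":0,"ry":0,"rz":0},
  {"x":0,"y":0,"z":0,"rx":0,"ry":0,"rz":0},
])

```text
time_s: 31.0
ee_pos: [0.5991, -0.0921, 0.0748]
tool_rot: [0.0, -0.083, 0.997, -0.0]
wrist_force: [-1.0, -2.1, 6.4]
grip_width: 0.0156
grip_force: 43.8
```

```bash
python3 st.py; python3 -c "
from cell import ctrl
print(ctrl.job_done())"
```

```text
t 31.0 unit mm [44.68 -0.41 74.84] F unit [-1.29 -1.87  6.43] w 15.6 gf 43.8
turn left in tool axes [-0.0002  0.0009  0.0031] j [ 0.04  0.65  0.05  1.8  -0.05  0.69  1.86]
the job is handed in; nothing more can be done
None
```

I handed the job in at 31 s: the dimmer measured within about 1.5 mm of the pointer, and the carriage sits within about 0.5 mm of the notch's middle as felt from both edges, handle still gripped; no verdict was returned.

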